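Tally the pink dish on the colony counter

ROBOT

A 6-joint arm with a two-finger parallel gripper is mounted at the origin on a cart in front of the work surface, level with it; the furniture and walls round the work are solid. World frame = base frame: x ahead of the robot, y to its left, z up, the work surface at z = 0. Lengths are in m, angles in rad, forces in N, time in s.
With the tool pointing down it reaches from about 0.35 to 0.775 m from the base axis. Payload 5.5 kg.
Tool frame: the origin (TCP) lies at the very end of the fingers, on their centre line; the grasp point (between the pads) lies 19 mm behind it; x points along the fingers, y is the direction in which the jaws open and shut, and the axes are right-handed (so a half turn about x gives the same grasp; the last joint's range is limited). The gripper opens to 85 mm and grips with 20 to 120 N. Pads are 22 mm wide; open, the fingers measure 114 mm over their backs; the gripper's body (76 mm by 85 mm) begins 54 mm behind the grasp point. The pads swing forward as they close: fully open they stand 13 mm farther back than shut.
Start: joints at [1.014, 0.313, 0.046, 1.304, 0, 1.431], TCP at [0.233, 0.526, 0.231] pointing down, gripper open.
Joint ranges: [-2.76, 2.76], [-0.86, 1.69], [-1.03, 1.26], [-2.2, 2.34], [-1.47, 1.5], [-3.14, 3.14]. Speed limits (rad/s): [2.57, 2.57, 3.14, 3.14, 3.14, 3.14].

INTERFACE

Orientations are given as a unit quaternion [w, x, y, z].
In Python, from workcell import env gives the robot as it stands.
- The arm moves only by the tool drive_tool, never from a script. Its argument "plan" is a list that holds one entry, the list of rows, each a list of 7 numbers: the shift along the tool's x, y, z in cm, then the turn, a rotation vector about the tool's x, y, z in degrees, then the opening, from 0 (shut) to 1 (fully open). In form: [[[tx, ty, tz, wx, wy, wz, fingers], ...]]. A call has exactly 5 rows; each row shifts and turns the commanded pose from where the row before left it, along the tool's axes as they then stand; what a row does not reach is not made up. A row lasts 1/12 s, in which the tool goes at most 41.7 mm and 7.16 degrees, less where a joint would pass 70% of its speed; a pose out of reach is approached as far as the arm can. A call with a gripper value outside its range is refused whole. The fingers move at their own pace and stop on an object; "squeeze" is the grip in N (left out, the last holds). Time passes only in rows, so rows that do not move let the fingers close, or fill a call up. It gives the time, the measured TCP pose, the force and the opening at its end, in the units of the state.
- env.get_state(): the state, without advancing time (a new reading comes with each control period).
- env.read_camera(name): name is "side" or "top" or "wrist"; returns the picture (480x640x3 uint8, red, green, blue); there is no depth.
- env.camera_model(name): a dict with "camera_matrix" (3x3 intrinsics, pixels), "camera_from_world" (4x4, takes a point from world to camera coordinates); the wrist camera has in their place "T_tool_cam" (4x4, takes a point from camera to tool coordinates, whose origin is the TCP and whose axes are the tool frame's). Camera axes: x right, y down, z forward; pixel columns grow to the right and rows downward; lengths in m; the calibration is good to about 2 mm. A picture is of the moment at which its call begins: read the wrist's pose just before it. camera_model takes no time and is no camera call.
- env.hand_in(): hands the job in, once; it reports no verdict.
The state is a dict: "clock": time; "joint_pos": joint angles; "qvel": joint speeds; "tau": joint torques, N m; "tcp_pos": TCP position; "orientation": TCP orientation; "wrist_force": force on the tool from outside, world axes, zero at the start; "ft_torque": the same for the moment, N m; "finger_gap": finger opening in m.
Only numpy, scipy, OpenCV 4.12 (cv2) and the standard library are available. Lean on these libraries where they do the work, as an engineer would, in place of code of your own. Each camera call takes 0.05 s, during which the arm holds its last target.

TASK

On the three-place colony counter, press lightly with your fingertips on the lid of the pink dish so that the plate under it sinks, and let it come up again; then press the green key to store the count, and withdraw. The pink dish must stay seated on its plate, neither lifted nor tipped nor pushed out. Leave the two clear dishes, the red and yellow keys, the dropper bottle, the sample pot and the marker alone.

Things in the scene. Friction and masses are not known exactly. Their poses are not given: they have to be found in the camera images.
- counter: three-place colony counter: low white box fixed on the worktop, 240 (x) x 410 (y) x 36 mm high (the flat deck), origin at the centre of its underside on the worktop, x pointing away from the robot side, z up. Three round sprung plates in a row at x = +34 mm, y = -132, 0, +132 mm; in front of them, at x = -83 mm, three push keys (y = -150, -80, -10 mm) and a flat dark display (centre y = +115 mm).
- plate0_top (a point): centre of the floor of a round grey sensing plate (at y = -132 mm of the counter), 120 mm across, with a rim 4 mm high that holds a dish within about 3 mm. Plate at rest: 51 mm above the worktop. It sinks straight down up to 8 mm under a press of about 2.5 N (start) to 7.5 N (bottom), registers from about 3 mm, and springs back when let go.
- plate1_top (a point): centre of the floor of a round grey sensing plate (the middle one), 120 mm across, with a rim 4 mm high that holds a dish within about 3 mm. Plate at rest: 51 mm above the worktop. It sinks straight down up to 8 mm under a press of about 2.5 N (start) to 7.5 N (bottom), registers from about 3 mm, and springs back when let go.
- plate2_top (a point): centre of the floor of a round grey sensing plate (at y = +132 mm of the counter), 120 mm across, with a rim 4 mm high that holds a dish within about 3 mm. Plate at rest: 51 mm above the worktop. It sinks straight down up to 8 mm under a press of about 2.5 N (start) to 7.5 N (bottom), registers from about 3 mm, and springs back when let go.
- pink_dish: closed glass petri dish with pink medium, 100 mm across, 26 mm high, about 60 g, loose, standing on one of the three plates (any of them). Origin: centre of its underside; z up. Its flat lid is 26 mm above the origin, 77 mm above the worktop.
- clear_dish_a: closed glass petri dish with colourless medium, same size as the pink one, on another plate; origin: centre of its underside. Leave alone.
- clear_dish_b: a second colourless petri dish, same size, on the remaining plate; origin: centre of its underside. Leave alone.
- green_key (a joint): travel of the green key in m: 0 fully up, 0.008 fully down. Springs up by itself; about 1.5 N starts it, 5 N holds it fully down, and half way down it has registered.
- green_key_top (a point): centre of the top face of the green push key (round cap 32 mm across, standing 12 mm above a round black collar 48 mm across). With the key up it lies 24 mm above the counter's deck, 60 mm above the worktop; z up. The three keys are set 70 mm apart on the front of the counter, the colours in any order.
- red_key (a joint): travel of the red key in m: 0 fully up, 0.008 fully down. Springs up by itself; about 1.5 N starts it, 5 N holds it fully down, and half way down it has registered.
- red_key_top (a point): centre of the top face of the red push key (round cap 32 mm across, standing 12 mm above a round black collar 48 mm across). With the key up it lies 24 mm above the counter's deck, 60 mm above the worktop; z up. The three keys are set 70 mm apart on the front of the counter, the colours in any order.
- yellow_key (a joint): travel of the yellow key in m: 0 fully up, 0.008 fully down. Springs up by itself; about 1.5 N starts it, 5 N holds it fully down, and half way down it has registered.
- yellow_key_top (a point): centre of the top face of the yellow push key (round cap 32 mm across, standing 12 mm above a round black collar 48 mm across). With the key up it lies 24 mm above the counter's deck, 60 mm above the worktop; z up. The three keys are set 70 mm apart on the front of the counter, the colours in any order.
- dropper_bottle: amber dropper bottle with black teat, 34 mm across, 84 mm high, standing on the worktop to the left of the counter; origin: centre of its underside.
- sample_pot: white sample pot with lid, 37 mm across, 42 mm high, standing on the worktop to the right of the counter; origin: centre of its underside.
- marker: black marker pen, 132 mm long (its x), 12 mm thick, lying on the worktop behind the counter; origin: centre of its underside.

How it is judged:
By the outcome, as a careful person would: the job done as asked, in the order asked, and still so for the second after the job is handed in, with the robot touching nothing.
It also fails if it takes over 40 s, if anything falls off the work surface, if the arm or the gripper's body presses on something with over 40 N, if the wrist force passes 120 N, or if a joint passes its speed limit or range.

## Working session

There is one attempt and no reset: what is moved stays moved. The work goes in short steps, Python scripts to look and compute and a tool call to move; the robot and the scene stay as the last step left them, time stands still between calls to the robot, and variables do not carry over. Pictures are saved under pics/ and viewed, and the job is handed in when it is done.

Besides the shell and the picture viewer there is one more tool, called after "Emit:" as name([rows], argument=value, ...), one row to a line, values as JSON. drive_tool: Moves the arm, as the interface text tells. Its arguments: {"type":"object","properties":{"plan":{"type":"array","items":{"type":"array","items":{"type":"array","items":{"type":"number"}}}},"squeeze":{"type":"number"}},"required":["plan"]}

```bash
mkdir -p pics; python3 - <<'E'
from workcell import env
import cv2
s=env.get_state();print(s)
for n in("top","side"):
    cv2.imwrite(f"pics/{n}0.png",env.read_camera(n)[:,:,::-1]); print(env.camera_model(n))
print(env.camera_model("wrist"))
E
```

```text
{'clock': 0.0, 'joint_pos': array([1.01439764e+00, 3.14005162e-01, 4.49792585e-02, 1.30357672e+00,
       3.73911733e-05, 1.43118767e+00]), 'qvel': array([ 8.05388224e-07,  2.23590470e-03, -3.98632039e-04,  6.94173515e-04,
       -1.53367275e-03,  9.89931933e-05]), 'tau': array([-1.38305953e-03, -4.80629396e+01,  2.98532295e+01,  1.93020335e-02,
        3.77800609e-05, -1.51830267e-05]), 'tcp_pos': array([0.2325125 , 0.52534667, 0.23040626]), 'orientation': array([ 0.69157748,  0.14569738,  0.69203791, -0.14688904]), 'wrist_force': array([-0.78383124,  0.03493364,  0.08552463]), 'ft_torque': array([ 0.02506071, -0.03753917,  0.02470472]), 'finger_gap': 0.08546837420401192}
{'camera_matrix': array([[584.7466328 ,   0.        , 319.21312807],
       [  0.        , 584.7466328 , 238.47871019],
       [  0.        ,   0.        ,   1.        ]]), 'camera_from_world': array([[-0.01079906, -0.99969821, -0.02206524,  0.07005167],
       [-0.9975106 ,  0.01230798, -0.06943429,  0.58641422],
       [ 0.06968492,  0.02126049, -0.99734247,  1.25199023],
       [ 0.        ,  0.        ,  0.    
[... 386 characters left out ...]
       [ 4.17923547e-02, -8.39678556e-01, -5.41473288e-01,
         1.61985294e+00],
       [ 0.00000000e+00,  0.00000000e+00,  0.00000000e+00,
         1.00000000e+00]])}
{'camera_matrix': array([[359.45129972,   0.        , 317.97625323],
       [  0.        , 359.45129972, 248.38325686],
       [  0.        ,   0.        ,   1.        ]]), 'T_tool_cam': array([[ 4.44070396e-04, -3.27225209e-01,  9.44946277e-01,
        -1.43161402e-01],
       [ 9.99999776e-01, -3.28433147e-04, -5.83675406e-04,
        -8.50937238e-04],
       [ 5.01344986e-04,  9.44946324e-01,  3.27224989e-01,
        -8.45700259e-02],
       [ 0.00000000e+00,  0.00000000e+00,  0.00000000e+00,
         1.00000000e+00]])}
```

View pics/top0.png

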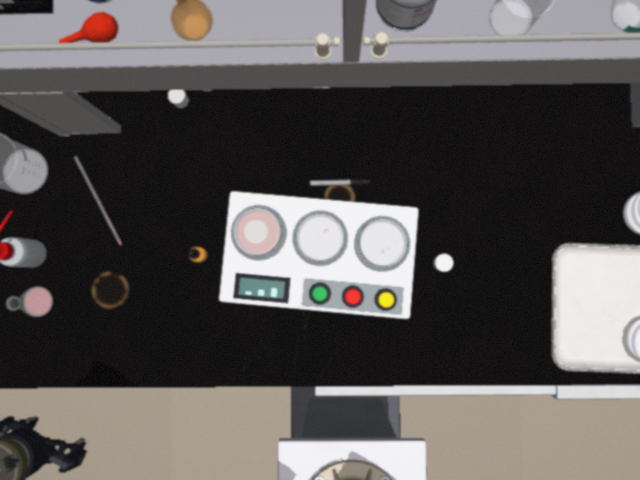

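View pics/side0.png

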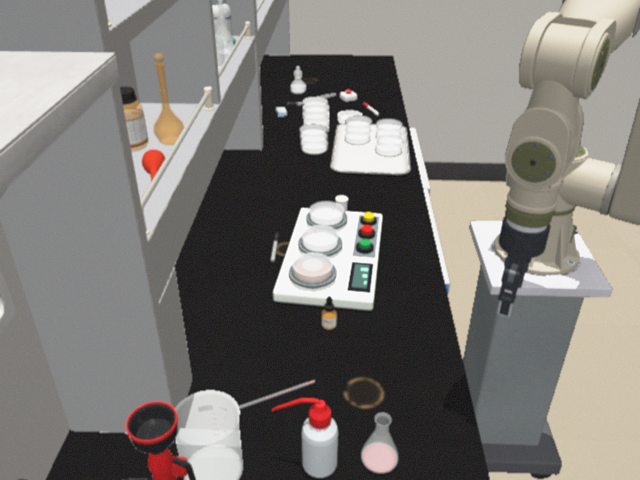

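The pink dish is on the left plate at about (258,232) in the top view. The green key is the leftmost key at about (320,293), then red (353,296) and yellow (386,299). Next I measure them with a model fit.

```bash
cat > h.py <<'E'
from workcell import env
import numpy as np, cv2
from scipy.optimize import least_squares
from scipy.spatial.transform import Rotation as R
def ray(n,uv,z):
    m=env.camera_model(n);K=m["camera_matrix"];T=m["camera_from_world"]
    d=T[:3,:3].T@np.linalg.solve(K,[uv[0],uv[1],1]);c=-T[:3,:3].T@T[:3,3]
    return c+d*(z-c[2])/d[2]
def proj(n,P):
    m=env.camera_model(n);K=m["camera_matrix"];T=m["camera_from_world"]
    p=(K@(T[:3,:3]@np.atleast_2d(P).T+T[:3,3:])).T
    return p[:,:2]/p[:,2:]
E
python3 - <<'E'
from h import *
for n,box in(("top",(220,190,200,135)),("side",(260,180,150,130))):
    im=cv2.imread(f"pics/{n}0.png");hsv=cv2.cvtColor(im,cv2.COLOR_BGR2HSV)
    for c,lo,hi in(("green",(50,120,60),(80,255,255)),("red",(0,180,100),(8,255,255)),("yellow",(25,150,100),(35,255,255))):
        m=cv2.inRange(hsv,lo,hi);x,y,w,h=box;mm=np.zeros_like(m);mm[y:y+h,x:x+w]=m[y:y+h,x:x+w]
        k=cv2.moments(mm,True);uv=np.array([k['m10'],k['m01']])/k['m00'];print(n,c,k['m00'],uv,ray(n,uv,.060))
    x,y,w,h=box
    cv2.imwrite(f"pics/{n}z.png",cv2.resize(im[y:y+h,x:x+w],None,fx=4,fy=4,interpolation=cv2.INTER_CUBIC))
for uv in[(258,232),(320,238),(382,243)]: print(ray("top",uv,.06))
for uv in[(230,191),(418,208),(411,318),(219,302)]: print(ray("top",uv,.036))
E
```

```text
top green 198.0 [319.35858586 293.19191919] [0.46946343 0.06337209 0.06      ]
top red 181.0 [352.51933702 296.21546961] [ 0.46244568 -0.00599917  0.06      ]
top yellow 200.0 [385.8  299.41] [ 0.45509222 -0.07539201  0.06      ]
side green 106.0 [364.61320755 243.31132075] [0.46811969 0.07875699 0.06      ]
side red 81.0 [366.55555556 229.04938272] [0.46113181 0.00823302 0.06      ]
side yellow 81.0 [368.35802469 216.2962963 ] [ 0.45423136 -0.0595685   0.06      ]
[0.59982012 0.19190888 0.06      ]
[0.58546391 0.06076276 0.06      ]
[ 0.57330323 -0.0696216   0.06      ]
[0.69187909 0.25558239 0.036     ]
[ 0.64925795 -0.15034793  0.036     ]
[ 0.41441368 -0.13024294  0.036     ]
[0.45230513 0.27928765 0.036     ]
```

View pics/topz.png

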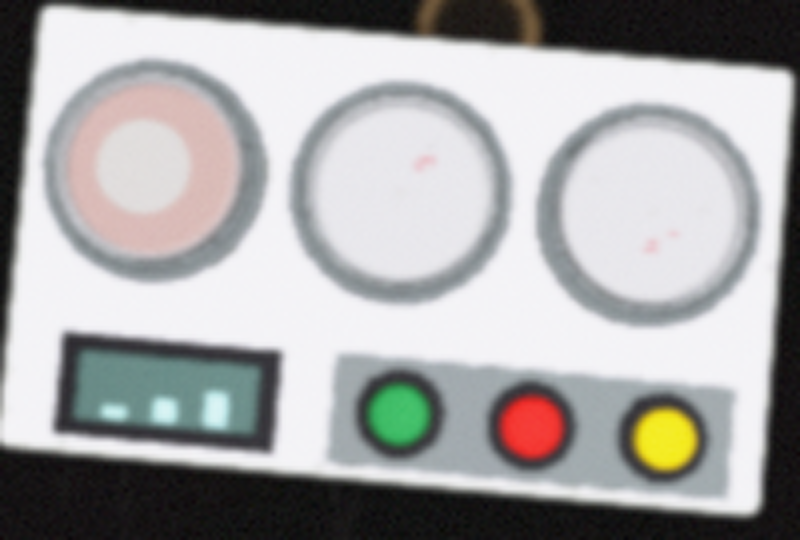

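```bash
cat >> h.py <<'E'
def go(P):
    s=env.get_state();q=s["orientation"];M=R.from_quat(np.r_[q[1:],q[0]]).as_matrix()
    print("clk",s["clock"],"tcp",s["tcp_pos"].round(4),"F",s["wrist_force"].round(2),"gap",round(s["finger_gap"],4))
    print("axes(cols)\n",M.round(3)); print("shift cm",(M.T@(np.array(P)-s["tcp_pos"])*100).round(2))
    Mt=np.c_[[0,0,-1],M[:,1]-[0,0,M[2,1]],[0,0,0]]; Mt[:,1]/=np.linalg.norm(Mt[:,1]);Mt[:,2]=np.cross(Mt[:,0],Mt[:,1])
    print("level turn deg",np.degrees(R.from_matrix(M.T@Mt).as_rotvec()).round(2))
E
python3 -c "
from h import *
go([.600,.1923,.15])"
```

```text
clk 0.1 tcp [0.2325 0.5254 0.2305] F [-0.31 -0.39 -0.45] gap 0.0855
axes(cols)
 [[-0.001  0.405  0.914]
 [-0.001  0.914 -0.405]
 [-1.    -0.002 -0.   ]]
shift cm [  8.07 -15.57  47.08]
level turn deg [-0.   -0.01  0.1 ]
```

Emit:
drive_tool([
  [[0,-1.2,3.5,0,0,0,0],[0,-1.2,3.5,0,0,0,0],[0,-1.2,3.5,0,0,0,0],[0,-1.2,3.5,0,0,0,0],[0,-1.2,3.5,0,0,0,0]],
], squeeze=20)

```text
clock: 0.52
tcp_pos: [0.3692, 0.3987, 0.2309]
orientation: [0.692, 0.146, 0.692, -0.146]
wrist_force: [-0.1, 0.4, -0.1]
finger_gap: 0.0253
```

Emit:
drive_tool([
  [[0,-1.2,3.5,0,0,0,0],[0,-1.2,3.5,0,0,0,0],[0,-1.2,3.5,0,0,0,0],[0.5,-1.2,3.0,0,0,0,0],[0.5,-1.2,2.0,0,0,0,0]],
])

```text
clock: 0.93
tcp_pos: [0.4883, 0.2804, 0.2209]
orientation: [0.692, 0.147, 0.691, -0.147]
wrist_force: [0.9, -0.0, -0.6]
finger_gap: 0.0003
```

```bash
python3 -c "
from h import *
go([.600,.1923,.15])"
```

```text
clk 0.9333 tcp [0.4883 0.2804 0.2209] F [ 0.89 -0.02 -0.61] gap 0.0003
axes(cols)
 [[ 0.001  0.407  0.914]
 [-0.     0.914 -0.407]
 [-1.     0.     0.001]]
shift cm [ 7.1  -3.51 13.78]
level turn deg [-0.    0.05 -0.01]
```

Emit:
drive_tool([
  [[1,-0.8,3.0,0,0,0,0],[1,-0.8,3.0,0,0,0,0],[1,-0.7,3.0,0,0,0,0],[1,-0.6,3.0,0,0,0,0],[1,0,1,0,0,0,0]],
])

```text
clock: 1.35
tcp_pos: [0.5961, 0.2003, 0.17]
orientation: [0.692, 0.147, 0.691, -0.148]
wrist_force: [-0.2, 0.3, 0.3]
finger_gap: -0.0002
```

Emit:
drive_tool([
  [[1,0,0,0,0,0,0],[0,0,0,0,0,0,0],[0,0,0,0,0,0,0],[0,0,0,0,0,0,0],[0,0,0,0,0,0,0]],
])

```text
clock: 1.77
tcp_pos: [0.5925, 0.2045, 0.1624]
orientation: [0.692, 0.146, 0.692, -0.145]
wrist_force: [-0.0, -0.8, 0.6]
finger_gap: 0.0002
```

```bash
python3 -c "
from h import *
go([.600,.1923,.09])
for n in ('top','wrist','side'):
    cv2.imwrite(f'pics/{n}1.png',env.read_camera(n)[:,:,::-1])"
```

```text
clk 1.7667 tcp [0.5925 0.2045 0.1624] F [-0.02 -0.8   0.63] gap 0.0002
axes(cols)
 [[ 0.001  0.403  0.915]
 [ 0.     0.915 -0.403]
 [-1.     0.001  0.001]]
shift cm [ 7.24 -0.82  1.17]
level turn deg [-0.    0.05 -0.05]
```

View pics/wrist1.png

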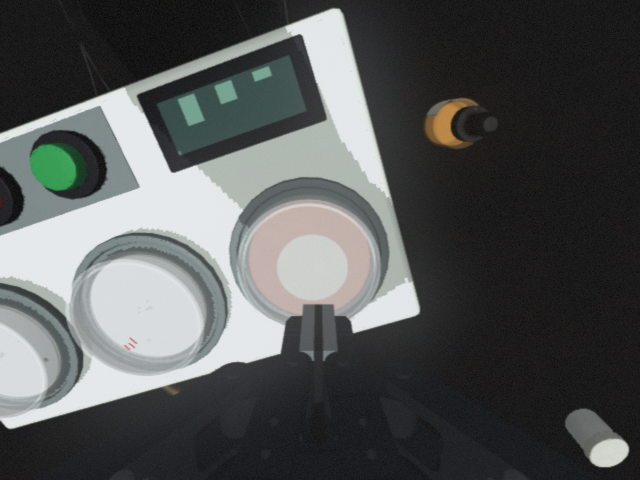

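View pics/side1.png

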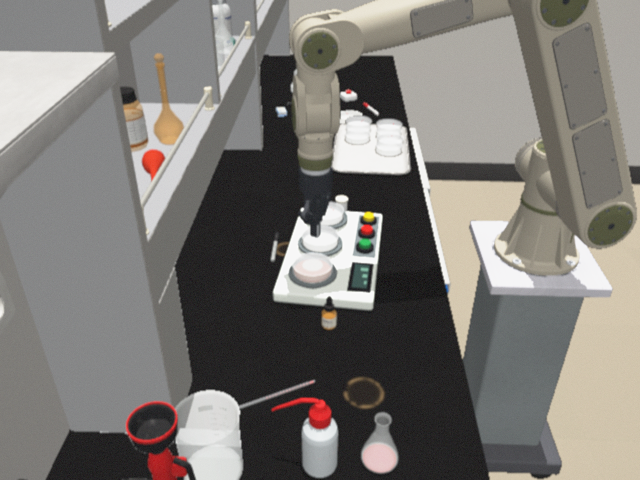

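The wrist view shows the lid centred near (313,263) and the fingertip at about (318,306), with the fingers shut. I'll work out the lid centre from this view.

```bash
cat >> h.py <<'E'
def wray(uv,z):
    s=env.get_state();q=s["orientation"];M=R.from_quat(np.r_[q[1:],q[0]]).as_matrix()
    m=env.camera_model("wrist");T=m["T_tool_cam"]
    d=M@T[:3,:3]@np.linalg.solve(m["camera_matrix"],[uv[0],uv[1],1]);c=M@T[:3,3]+s["tcp_pos"]
    return c+d*(z-c[2])/d[2]
E
python3 -c "
from h import *
print('lid',wray((315,263),.077),'plate',wray((309,253),.055),'green',wray((57,167),.060))
im=cv2.imread('pics/wrist1.png');print(proj('side',[[.6,.1923,.077],[.6,.1923,.051]]),proj('top',[[.6,.1923,.077],[.4695,.0634,.06]]))
for p in [(313,263),(313,240),(305,253)]: print(wray(p,.077))
"
```

```text
lid [0.59652394 0.19934223 0.077     ] plate [0.5953103  0.19484229 0.055     ] green [0.46964053 0.06655336 0.06      ]
[[311.76880515 261.66678227]
 [311.7881778  270.33354151]] [[256.78330626 231.2612823 ]
 [319.34509092 293.17454666]]
[0.59597213 0.19809422 0.077     ]
[0.58092864 0.20482376 0.077     ]
[0.58716321 0.19611354 0.077     ]
```

Emit:
drive_tool([
  [[1.5,-0.3,0.45,0,0,0,0],[1.5,-0.3,0.4,0,0,0,0],[1.5,0,0,0,0,0,0],[1.5,0,0,0,0,0,0],[1,0,0,0,0,0,0]],
])

```text
clock: 2.33
tcp_pos: [0.5979, 0.1945, 0.0903]
orientation: [0.692, 0.146, 0.692, -0.146]
wrist_force: [-0.1, -0.1, -0.0]
finger_gap: -0.0004
```

Emit:
drive_tool([
  [[0,0,0,0,0,0,0],[0,0,0,0,0,0,0],[0,0,0,0,0,0,0],[0,0,0,0,0,0,0],[0,0,0,0,0,0,0]],
])

```text
clock: 2.75
tcp_pos: [0.5992, 0.1946, 0.0925]
orientation: [0.692, 0.147, 0.691, -0.146]
wrist_force: [0.0, 0.7, -0.2]
finger_gap: -0.0001
```

```bash
python3 -c "
from h import *
go([.598,.1955,.077])
for n in ('wrist','side'):
    cv2.imwrite(f'pics/{n}2.png',env.read_camera(n)[:,:,::-1])"
```

```text
clk 2.75 tcp [0.5992 0.1946 0.0925] F [ 0.01  0.7  -0.19] gap -0.0001
axes(cols)
 [[ 0.002  0.405  0.914]
 [ 0.     0.914 -0.405]
 [-1.     0.001  0.002]]
shift cm [ 1.55  0.03 -0.15]
level turn deg [-0.    0.09 -0.07]
```

View pics/wrist2.png

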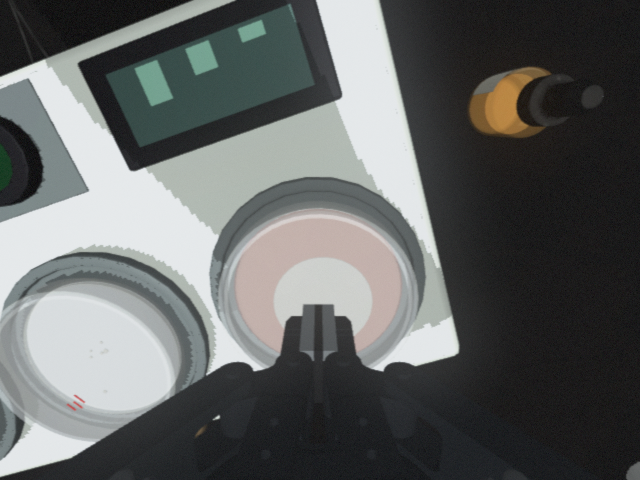

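The tip sits over the middle of the lid, centred near (320,290) in the view, and about 15 mm above it. I'll go down in small steps and watch the force.

Emit:
drive_tool([
  [[0.4,0,0,0,0,0,0],[0.4,0,0,0,0,0,0],[0.2,0,0,0,0,0,0],[0.2,0,0,0,0,0,0],[0,0,0,0,0,0,0]],
])

```text
clock: 3.27
tcp_pos: [0.598, 0.1943, 0.0785]
orientation: [0.691, 0.146, 0.692, -0.146]
wrist_force: [-0.3, 0.5, -0.3]
finger_gap: -0.0001
```

Emit:
drive_tool([
  [[0.1,0,0,0,0,0,0],[0.1,0,0,0,0,0,0],[0.1,0,0,0,0,0,0],[0,0,0,0,0,0,0],[0,0,0,0,0,0,0]],
])

```text
clock: 3.68
tcp_pos: [0.5986, 0.1945, 0.0767]
orientation: [0.692, 0.146, 0.692, -0.146]
wrist_force: [-0.7, -0.3, 2.2]
finger_gap: -0.0001
```

Contact at z = 0.0767, with 2.2 N on the wrist. I continue gently.

Emit:
drive_tool([
  [[0.1,0,0,0,0,0,0],[0.1,0,0,0,0,0,0],[0.1,0,0,0,0,0,0],[0,0,0,0,0,0,0],[0,0,0,0,0,0,0]],
])

```text
clock: 4.1
tcp_pos: [0.5986, 0.1944, 0.0735]
orientation: [0.692, 0.146, 0.692, -0.146]
wrist_force: [-1.9, -0.3, 4.7]
finger_gap: -0.0001
```

Emit:
drive_tool([
  [[0.1,0,0,0,0,0,0],[0.1,0,0,0,0,0,0],[0,0,0,0,0,0,0],[0,0,0,0,0,0,0],[0,0,0,0,0,0,0]],
])

```text
clock: 4.52
tcp_pos: [0.5986, 0.1945, 0.0716]
orientation: [0.692, 0.146, 0.692, -0.146]
wrist_force: [-2.3, 0.3, 5.2]
finger_gap: -0.0001
```

```bash
python3 -c "
from h import *
go([.598,.1955,.077])
for n in ('wrist','side'):
    cv2.imwrite(f'pics/{n}3.png',env.read_camera(n)[:,:,::-1])"
```

```text
clk 4.5167 tcp [0.5986 0.1945 0.0716] F [-2.3   0.33  5.15] gap -0.0001
axes(cols)
 [[ 0.     0.405  0.914]
 [ 0.     0.914 -0.405]
 [-1.     0.     0.   ]]
shift cm [-0.54  0.07 -0.1 ]
level turn deg [-0.    0.02 -0.02]
```

View pics/wrist3.png

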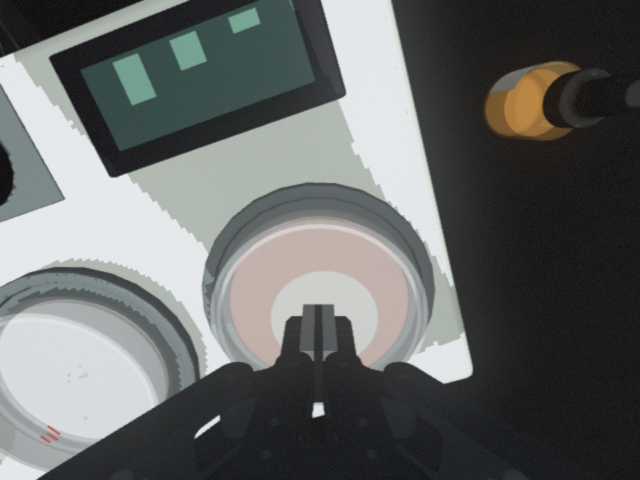

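The dish is sunk about 5 mm at 5 N, with the tip in the pale centre at about (318,306). That matches the spring, so I lift off straight up.

Emit:
drive_tool([
  [[-0.1,0,0,0,0,0,0],[-0.2,0,0,0,0,0,0],[-0.2,0,0,0,0,0,0],[-0.3,0,0,0,0,0,0],[-0.3,0,0,0,0,0,0]],
])

```text
clock: 5.03
tcp_pos: [0.5981, 0.1944, 0.0819]
orientation: [0.691, 0.146, 0.692, -0.146]
wrist_force: [0.4, 0.4, 0.4]
finger_gap: -0.0002
```

Emit:
drive_tool([
  [[-0.8,0,0,0,0,0,0],[-1,0,0,0,0,0,0],[-1.5,0,0,0,0,0,0],[-1.5,0,0,0,0,0,0],[-1,0,0,0,0,0,0]],
])

```text
clock: 5.45
tcp_pos: [0.5991, 0.1946, 0.1426]
orientation: [0.693, 0.147, 0.691, -0.146]
wrist_force: [0.1, 0.0, 0.5]
finger_gap: 0.0
```

```bash
python3 -c "
from h import *
go([.4695,.065,.14])
for n in ('wrist','side'):
    cv2.imwrite(f'pics/{n}4.png',env.read_camera(n)[:,:,::-1])"
```

```text
clk 5.45 tcp [0.5991 0.1946 0.1426] F [0.12 0.01 0.53] gap 0.0
axes(cols)
 [[ 0.002  0.405  0.914]
 [ 0.001  0.914 -0.405]
 [-1.     0.001  0.002]]
shift cm [  0.23 -17.1   -6.61]
level turn deg [-0.    0.1  -0.08]
```

View pics/wrist4.png

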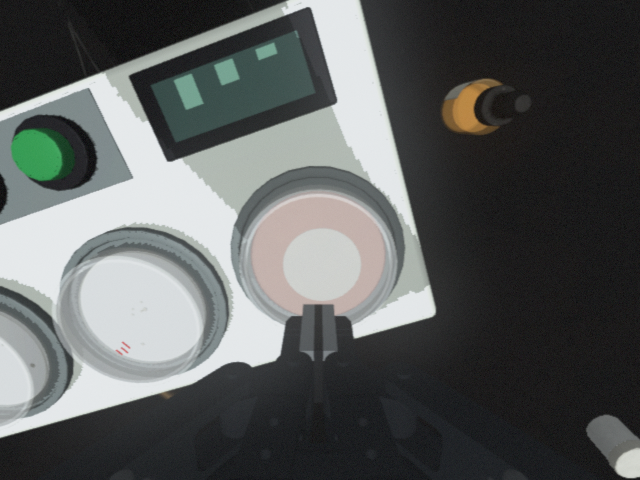

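The dish is seated and level on its plate, at about (320,250). Next is the green key.

Emit:
drive_tool([
  [[0,-3,-1.2,0,0,0,0],[0,-3.5,-1.4,0,0,0,0],[0,-3.5,-1.4,0,0,0,0],[0,-3.5,-1.3,0,0,0,0],[0,-3,-1.2,0,0,0,0]],
])

```text
clock: 5.97
tcp_pos: [0.4698, 0.0687, 0.1394]
orientation: [0.691, 0.146, 0.692, -0.146]
wrist_force: [0.7, -0.7, -0.0]
finger_gap: -0.0
```

Emit:
drive_tool([
  [[0,-0.6,-0.1,0,0,0,0],[0,0,0,0,0,0,0],[0,0,0,0,0,0,0],[0,0,0,0,0,0,0],[0,0,0,0,0,0,0]],
])

```text
clock: 6.38
tcp_pos: [0.47, 0.0654, 0.1402]
orientation: [0.692, 0.146, 0.692, -0.146]
wrist_force: [-0.3, -0.8, 0.6]
finger_gap: -0.0001
```

```bash
python3 -c "
from h import *
go([.4695,.065,.07])
im=env.read_camera('wrist')[:,:,::-1]
cv2.imwrite('pics/wrist5.png',im)
hsv=cv2.cvtColor(np.ascontiguousarray(im),cv2.COLOR_BGR2HSV);m=cv2.inRange(hsv,(50,120,110),(80,255,255));k=cv2.moments(m,True);uv=(k['m10']/k['m00'],k['m01']/k['m00']);print(uv,wray(uv,.06))"
```

```text
clk 6.3833 tcp [0.47   0.0654 0.1402] F [-0.32 -0.79  0.61] gap -0.0001
axes(cols)
 [[ 0.001  0.404  0.915]
 [ 0.     0.915 -0.404]
 [-1.     0.001  0.001]]
shift cm [ 7.02 -0.06 -0.03]
level turn deg [-0.    0.03 -0.03]
(310.46268656716416, 252.09701492537314) [0.4631681 0.0619195 0.06     ]
```

View pics/wrist5.png

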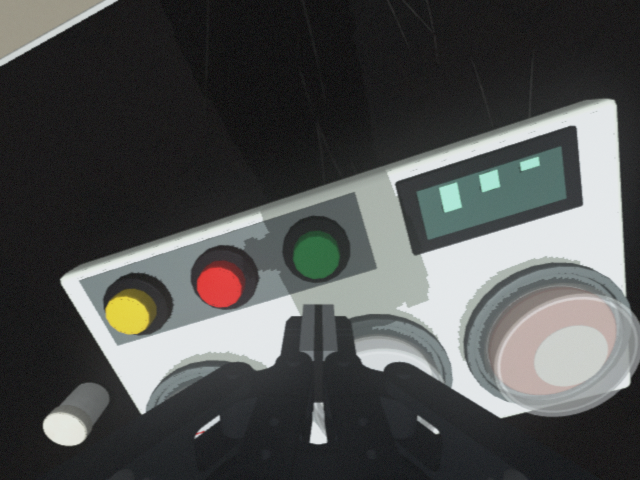

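The green key's top face is near (316,257), just in front of the tip. The estimates agree to within a few mm, around (0.468, 0.064).

Emit:
drive_tool([
  [[1.5,-0.2,-0.1,0,0,0,0],[1.5,0,0,0,0,0,0],[1.5,0,0,0,0,0,0],[1.5,0,0,0,0,0,0],[0.8,0,0,0,0,0,0]],
])

```text
clock: 6.85
tcp_pos: [0.4667, 0.064, 0.0705]
orientation: [0.691, 0.146, 0.693, -0.146]
wrist_force: [-0.0, -0.5, -0.1]
finger_gap: -0.0001
```

Emit:
drive_tool([
  [[0.2,0,0,0,0,0,0],[0,0,0,0,0,0,0],[0,0,0,0,0,0,0],[0,0,0,0,0,0,0],[0,0,0,0,0,0,0]],
])

```text
clock: 7.27
tcp_pos: [0.4679, 0.0634, 0.0711]
orientation: [0.692, 0.146, 0.691, -0.146]
wrist_force: [-0.9, -0.8, -0.7]
finger_gap: -0.0001
```

```bash
python3 -c "
from h import *
go([.468,.064,.06])
im=env.read_camera('wrist')[:,:,::-1]
cv2.imwrite('pics/wrist6.png',im)"
```

```text
clk 7.2667 tcp [0.4679 0.0634 0.0711] F [-0.92 -0.79 -0.66] gap -0.0001
axes(cols)
 [[ 0.002  0.405  0.914]
 [ 0.     0.914 -0.405]
 [-1.     0.001  0.002]]
shift cm [ 1.11  0.06 -0.02]
level turn deg [-0.    0.09 -0.04]
```

View pics/wrist6.png

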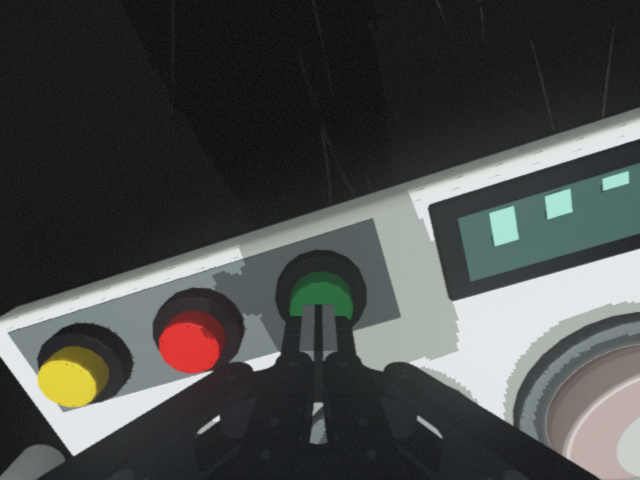

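The tip is centred over the green cap at about (320,300). I press in steps.

Emit:
drive_tool([
  [[0.4,0,0,0,0,0,0],[0.4,0,0,0,0,0,0],[0.3,0,0,0,0,0,0],[0.1,0,0,0,0,0,0],[0.1,0,0,0,0,0,0]],
])

```text
clock: 7.73
tcp_pos: [0.4672, 0.0633, 0.0572]
orientation: [0.692, 0.146, 0.692, -0.146]
wrist_force: [0.7, 0.2, 3.1]
finger_gap: -0.0002
```

Emit:
drive_tool([
  [[0.1,0,0,0,0,0,0],[0.1,0,0,0,0,0,0],[0.1,0,0,0,0,0,0],[0,0,0,0,0,0,0],[0,0,0,0,0,0,0]],
])

```text
clock: 8.15
tcp_pos: [0.4672, 0.0633, 0.0544]
orientation: [0.692, 0.146, 0.692, -0.146]
wrist_force: [-0.2, -1.0, 3.0]
finger_gap: 0.0001
```

Emit:
drive_tool([
  [[0.1,0,0,0,0,0,0],[0.05,0,0,0,0,0,0],[0,0,0,0,0,0,0],[0,0,0,0,0,0,0],[0,0,0,0,0,0,0]],
])

```text
clock: 8.57
tcp_pos: [0.4672, 0.0633, 0.0528]
orientation: [0.692, 0.146, 0.692, -0.146]
wrist_force: [-0.7, -1.5, 4.3]
finger_gap: 0.0001
```

Emit:
drive_tool([
  [[-0.2,0,0,0,0,0,0],[-0.3,0,0,0,0,0,0],[-0.5,0,0,0,0,0,0],[-1,0,0,0,0,0,0],[-2,0,0,0,0,0,0]],
])

```text
clock: 8.98
tcp_pos: [0.465, 0.0635, 0.0914]
orientation: [0.69, 0.146, 0.694, -0.146]
wrist_force: [-0.0, 0.3, 0.7]
finger_gap: 0.0001
```

Emit:
drive_tool([
  [[-3,0,0,0,0,0,0],[-3,0,0,0,0,0,0],[-3,0,0,0,0,0,0],[-2,0,0,0,0,0,0],[0,0,0,0,0,0,0]],
])

```text
clock: 9.4
tcp_pos: [0.4695, 0.0634, 0.2074]
orientation: [0.694, 0.147, 0.689, -0.146]
wrist_force: [1.1, 0.0, 0.5]
finger_gap: -0.0004
```

Emit:
drive_tool([
  [[0,2.5,-2,0,0,0,0],[0,3,-1,0,0,0,0],[0,3,0,0,0,0,0],[0,3,0,0,0,0,0],[0,3,0,0,0,0,0]],
])

```text
clock: 9.82
tcp_pos: [0.498, 0.2094, 0.2021]
orientation: [0.691, 0.146, 0.692, -0.146]
wrist_force: [0.2, -1.0, 0.8]
finger_gap: -0.0003
```

Emit:
drive_tool([
  [[0,3,-1,0,0,0,0],[0,3,-1,0,0,0,0],[0,2,-1,0,0,0,0],[0,0,0,0,0,0,0],[0,0,0,0,0,0,0]],
])

```text
clock: 10.23
tcp_pos: [0.5025, 0.2943, 0.2016]
orientation: [0.691, 0.145, 0.693, -0.146]
wrist_force: [-0.7, 0.2, -0.2]
finger_gap: -0.0001
```

```bash
python3 -c "
from h import *
go([.468,.064,.06])
for n in ('top','side'):
    im=env.read_camera(n)[:,:,::-1]
    cv2.imwrite(f'pics/{n}7.png',im)
a=cv2.imread('pics/top0.png')[180:325,210:425];b=cv2.imread('pics/top7.png')[180:325,210:425]
cv2.imwrite('pics/cmp.png',cv2.resize(np.vstack([a,b]),None,fx=2,fy=2))"
```

```text
clk 10.2333 tcp [0.5025 0.2943 0.2016] F [-0.67  0.18 -0.22] gap -0.0001
axes(cols)
 [[-0.002  0.403  0.915]
 [-0.001  0.915 -0.403]
 [-1.    -0.002 -0.001]]
shift cm [ 14.18 -22.45   6.13]
level turn deg [-0.   -0.08  0.09]
```

View pics/cmp.png

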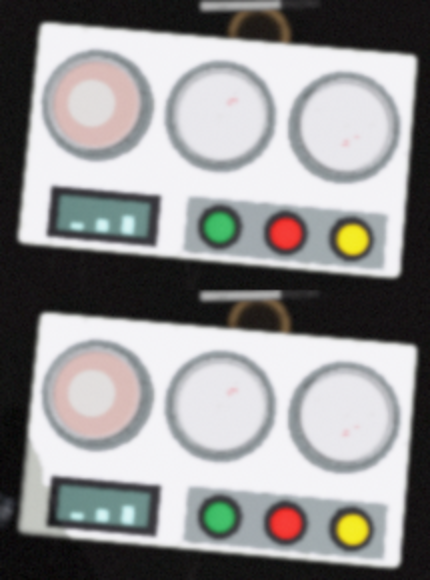

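View pics/side7.png

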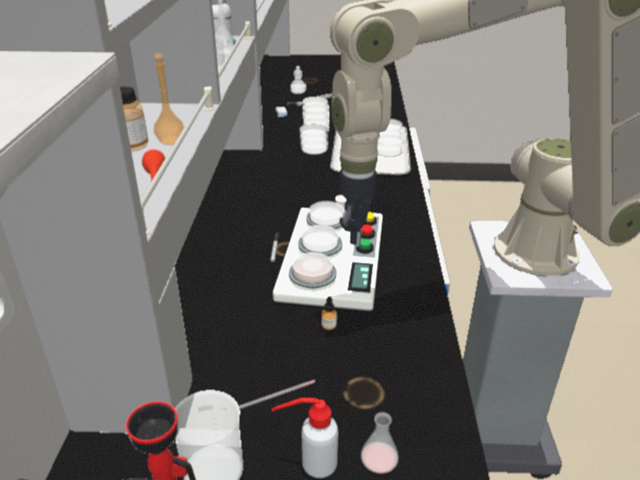

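The before and after top views match: all three dishes are in place and all three keys are up. The side view shows the arm clear, and the bottle, pot and marker unmoved. I'm handing in.

```bash
python3 -c "
from workcell import env
print(env.hand_in())"
```

```text
the job is handed in; nothing more can be done
None
```

I pressed the pink dish, let it come back up, pressed the green key, withdrew, and handed the job in at about 10.3 s.

- **Pink dish:** with the fingers shut, I pressed near the centre of the lid, about 5 mm down at about 5 N, against the 3 mm at which the plate registers. After I lifted straight off, the dish was still seated and level on its plate.
- **Green key:** I pressed it about 7 mm of its 8 mm travel at about 4 N; half way down registers. I then released it and withdrew to about 20 cm above the worktop.
- **Last checks:** the top view after the job matches the one before it for the three dishes, the keys and the marker. The side view shows the bottle and pot where they were. The wrist force was back to about zero.
- **Disagreements:**
  - The cameras disagreed by a few mm on the lid and the key.
  - The side view put the keys about 15 mm further left. I put that down to the visible sides of the caps, went by the top view, and checked with the wrist view before each press.
  - During the lid press there was a small sideways force of about 2 N. It moved nothing visibly.
- **Not confirmed:** the display bars look the same before and after, so I have no direct readout that the count was stored.

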